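# Slide a specimen carrier under a gauge head and square it into the fence corner

### The arm

A 6-joint arm with a two-finger parallel gripper is mounted at the origin on a cart in front of the work surface, level with it; the furniture and walls round the work are solid. World frame = base frame: x ahead of the robot, y to its left, z up, the work surface at z = 0. Lengths are in m, angles in degrees, forces in N, time in s.
With the tool pointing down it reaches from about 0.35 to 0.95 m from the base axis. Payload 17.4 kg.
Tool frame: the origin (TCP) lies at the very end of the fingers, on their centre line; the grasp point (between the pads) lies 19 mm behind it (env.hold_point_z is the distance from the TCP to the grasp point, in m); z points along the fingers, y is the direction in which the jaws open and shut (so a half turn about z gives the same grasp; the last joint's range is limited). The gripper opens to 93 mm and grips with 3 to 60 N. Pads are 15 mm wide; open, the fingers measure 128 mm over their backs; the gripper's body (75 mm by 188 mm) begins 65 mm behind the grasp point.
Start: joints at [69.397, 6.646, 82.598, -0, 90.757, -2.166], TCP at [0.213, 0.64, 0.219] pointing down, gripper open.
Joint ranges: [-162.19, 162.19], [-47.58, 125.68], [4.15, 143.07], [-65.23, 245.23], [0.69, 171.88], [-170.13, 170.13]. Speed limits (degrees/s): [108.29, 108.29, 127.2, 180, 180, 180].

### API

Orientations are given as a 3x3 rotation matrix whose columns are the frame's x, y, z axes.
In Python, from cell import env gives the robot as it stands.
- The arm moves only by the tool jog_arm, never from a script. Its argument "rows" is a list of rows, each a list of 5 numbers: the closure, from 0 (fully open) to 1 (shut), then the shift along the world's x, y, z in m, then the turn about the world's z in rad. In form: [[claw, tx, ty, tz, yaw], ...]. A call has 1 to 10 rows; each row shifts and turns the pose as measured when the row begins; what a row does not reach is not made up. A row lasts 1/10 s, in which the tool goes at most 50 mm and 8.59 degrees, less where a joint would pass 70% of its speed; a pose out of reach is approached as far as the arm can. A call with a gripper value outside its range is refused whole. The fingers move at their own pace and stop on an object; "newtons" is the grip in N (left out, the last holds). Time passes only in rows, so rows that do not move let the fingers close. It gives the time, the measured TCP pose, the force and the opening at its end, in the units of the state.
- env.read_state(): the state, without advancing time (a new reading comes with each control period).
- env.camera(name): name is "scene" or "top" or "wrist"; returns the picture (384x512x3 uint8, red, green, blue); there is no depth.
- env.camera_info(name): a dict with "vfov" (degrees; the focal length in pixels is half the picture's height over the tangent of half this angle, whatever the lens; pixels are square), "cx", "cy" (the principal point, pixels), "cam_to_world" (4x4, takes a point from camera to world coordinates). Camera axes: x right, y up, looking along -z (the intrinsics and any distortion apply to the point x, -y, -z); pixel columns grow to the right and rows downward; lengths in m; the calibration is good to about 2 mm. A picture is of the moment at which its call begins: read the wrist's pose just before it. camera_info takes no time and is no camera call; for the wrist camera it gives the pose at the moment of the call.
- env.finish_job(): hands the job in, once; it reports no verdict.
The state is a dict: "t": time; "qpos": joint angles; "joint_velocities": joint speeds; "joint_torque": joint torques, N m; "tcp_pos": TCP position; "eef_rot": TCP orientation; "ft_force": force on the tool from outside, world axes, zero at the start; "ft_torque": the same for the moment, N m; "width": finger opening in m.
Only numpy, scipy, OpenCV 4.12 (cv2) and the standard library are available. Lean on these libraries where they do the work, as an engineer would, in place of code of your own. Each camera call takes 0.05 s, during which the arm holds its last target. There are 200 camera calls.

### The job

Lay the flat aluminium specimen carrier on the gauge stand's base plate and slide it lengthwise under the low white gauge head from its open end, then nudge it with the hand pusher until it lies flat, its far end and its long side touching the two fences of the square corner under the head. Finally stand the pusher on its foot on the bench, clear of the stand. Do not bump the gauge head, and leave the beaker, the jar and the bottle standing where they are.

Things in the scene. Friction and masses are not known exactly. Their poses are not given: they have to be found in the camera images.
- stand: fixed gauge stand. Base plate 160 (x) x 290 (y) x 12 mm, origin at the centre of its underside, top at z = 12. Work slides in along +y; open at the -y end (apron y -145 to -50) and -x side. Carrier fully home: its centre at x = 15, y = 10 mm. Grey column behind the corner: x -20 to 50, y 77 to 132 mm.
- head: white gauge head, rigid on the stand, 100 (x) x 185 (y) x 45 mm high, origin at the centre of its underside, axes as the stand's. It covers stand x -35 to 65, y -50 to 135 mm; underside 22 mm above the base plate's top, top 79 mm above the bench, knob on it to 105 mm. Do not bump.
- corner (a point): inner corner of the two low aluminium fences on the base plate's top (stand x 45, y 60, z 12 mm). Fences 10 mm high, 10 thick: side fence's inner face at stand x = 45, from y = -35 to 60; end fence's inner face at y = 60, from x = -35 to 55 mm.
- mouth (a point): middle of the head's open front edge, projected onto the base plate's top (stand x 15, y -50, z 12 mm)
- plate: specimen carrier: flat aluminium plate 60 (x) x 100 (y) x 14 mm, about 0.22 kg, three small flush round specimens in a row on top; origin at the centre of its underside; x across its width, y along its length. Either end may go first. Loose, lies on the bench to the right of the stand.
- pusher: hand pusher, about 0.32 kg: flat steel foot 40 (x) x 90 (y) x 10 mm, origin at the centre of its underside; black handle of 20 (x) x 24 mm section rising from the rear of the foot, leaning 35 degrees from vertical toward -y: its centre line runs from y -31, z 10 to y -74, z 72 mm. Foot's front edge at y = +45. Loose, upright on the bench right of the stand.
- pusher_grip (a point): point on the centre line of the pusher's handle where it is best gripped, 48 mm up the handle: pusher x 0, y -55.5, z 45.3 mm; axes as the pusher's
- beaker: clear beaker, 52 mm across, 66 mm high, upright; origin at the centre of its underside. Leave alone.
- jar: small squat jar with a screw lid, 47 mm across, 36 mm high; origin at the centre of its underside. Leave alone.
- bottle: small brown bottle with a black cap, 43 mm across, 85 mm high, upright; origin at the centre of its underside. Leave alone.
There are look-alikes about, which are no part of the job. Of the things that look like the plate, the smaller one is meant.

How it is judged:
By the outcome, as a careful person would: the job done as asked, in the order asked, and still so for the second after the job is handed in, with the robot touching nothing.
It also fails if it takes over 69 s, if anything falls off the work surface, if the arm or the gripper's body presses on something with over 40 N, if the wrist force passes 120 N, or if a joint passes its speed limit or range.

## Working session

There is one attempt and no reset: what is moved stays moved. The work goes in short steps, Python scripts to look and compute and a tool call to move; the robot and the scene stay as the last step left them, time stands still between calls to the robot, and variables do not carry over. Pictures are saved under pics/ and viewed, about 8 in all and at most 12, crops included, and the job is handed in when it is done.

Besides the shell and the picture viewer there is one more tool, called after ">>>" by a JSON object that holds its "name" and its "arguments", one argument or row to a line. jog_arm: Moves the arm, as the interface text tells. Its arguments: {"type":"object","properties":{"rows":{"type":"array","items":{"type":"array","items":{"type":"number"}}},"newtons":{"type":"number"}},"required":["rows"]}

```bash
ls; mkdir -p pics; python3 - <<'E'
from cell import env
import cv2,numpy as np
for n in("scene","top"):
    i=env.camera_info(n);print(n,i)
    cv2.imwrite(f"pics/{n}0.png",cv2.resize(env.camera(n)[:,:,::-1],(800,600),interpolation=cv2.INTER_CUBIC))
print(env.read_state(),env.hold_point_z)
E
```

```text
pics
scene {'vfov': 54.08444373911935, 'cx': 255.79006405631145, 'cy': 188.287429817619, 'cam_to_world': array([[ 0.84431925,  0.32566271, -0.42552181,  0.20845615],
       [-0.53542726,  0.48156749, -0.69383745, -0.69633584],
       [-0.02103952,  0.81365628,  0.5809654 ,  0.54165662],
       [ 0.        ,  0.        ,  0.        ,  1.        ]])}
top {'vfov': 45.474058228441905, 'cx': 250.82016516588828, 'cy': 191.86691878288755, 'cam_to_world': array([[ 9.49456745e-03,  9.81551590e-01, -1.90961590e-01,
         3.68066806e-01],
       [-9.99951784e-01,  9.79850719e-03,  6.47411100e-04,
        -1.16314977e-01],
       [ 2.50660591e-03,  1.90946236e-01,  9.81597296e-01,
         1.11851827e+00],
       [ 0.00000000e+00,  0.00000000e+00,  0.00000000e+00,
         1.00000000e+00]])}
{'t': 0.1, 'qpos': array([ 6.93959946e+01,  6.67019650e+00,  8.26306272e+01, -1.30494123e-03,
        9.07572323e+01, -2.16393995e+00]), 'joint_velocities': array([ 0.14226432, -0.04992532, -0.15494757, -0.02506065,  0.0051452 ,
        0.02461515]), 'joint_torque': array([ 1.89995437e-03, -7.22896028e+01, -6.23863077e+01,  7.82490266e-02,
        2.26440205e-02, -3.61822444e-06]), 'tcp_pos': array([0.21344145, 0.640174  , 0.21800689]), 'eef_rot': array([[-9.48654960e-01,  3.16312589e-01, -3.35259212e-04],
       [ 3.16312767e-01,  9.48654478e-01, -9.56468002e-04],
       [ 1.55022821e-05, -1.01340488e-03, -9.99999486e-01]]), 'ft_force': array([-0.42485213,  0.58589137,  0.29959996]), 'ft_torque': array([ 0.0186627 ,  0.04434621, -0.06543839]), 'width': 0.09308117601108234} 0.0188
```

View pics/scene0.png

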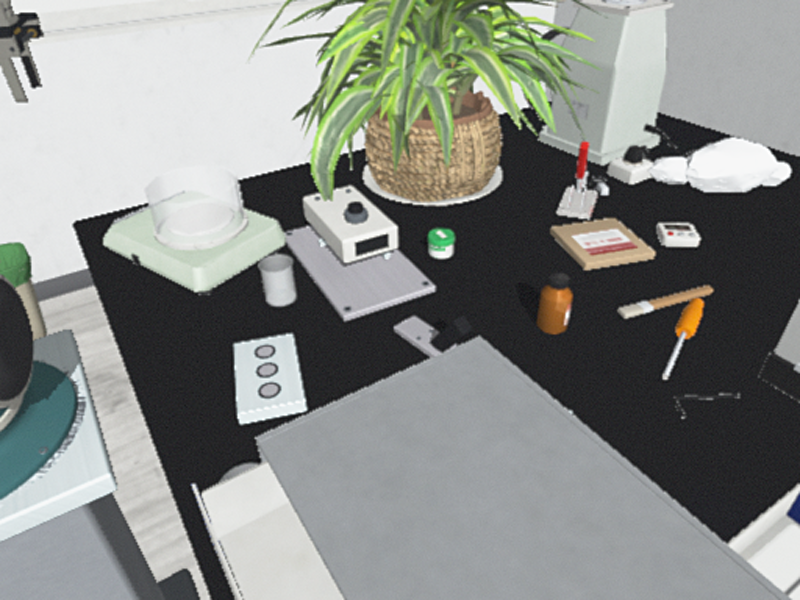

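View pics/top0.png

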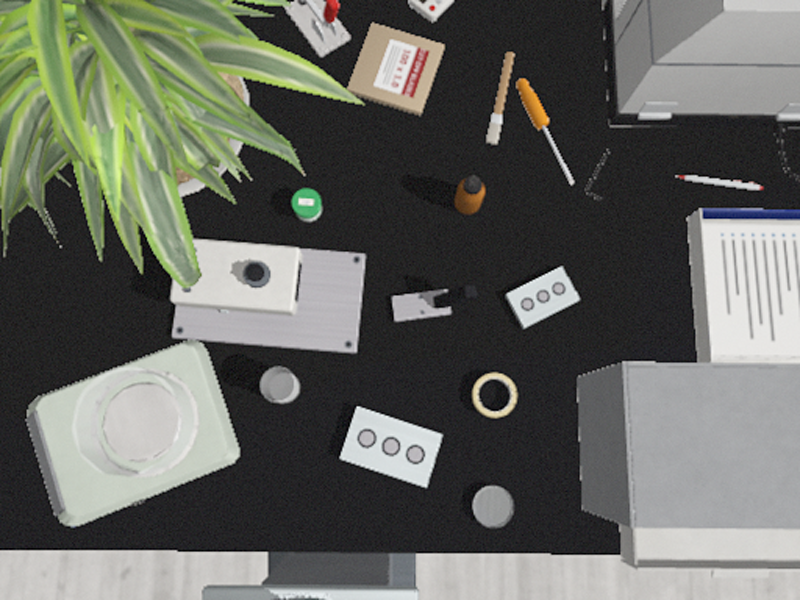

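Scene view: stand at (350,250), jar (441,243), bottle (555,305), beaker (278,280), pusher (430,335); the small plate is hidden by the grey box. 
Top view, things that could be taken for the plate: carrier-like (543,297) is small and (391,446) is large, so I choose (543,297). The pusher is at (430,303) with its handle to the right. The stand is at (268,297) with its open end to the right, and the beaker is at (280,385).

```bash
cat > h.py <<'E'
import numpy as np, cv2
from cell import env
def ray(i,u,v):   # u,v in 512x384 pixels
    f=192/np.tan(np.radians(i["vfov"]/2));M=np.array(i["cam_to_world"])
    d=M[:3,:3]@np.array([(u-i["cx"])/f,-(v-i["cy"])/f,-1]);return M[:3,3],d
def atz(i,u,v,z):
    o,d=ray(i,u,v);return o+d*(z-o[2])/d[2]
def proj(i,p):
    M=np.array(i["cam_to_world"]);f=192/np.tan(np.radians(i["vfov"]/2))
    c=M[:3,:3].T@(np.asarray(p)-M[:3,3]);return np.array([i["cx"]-f*c[0]/c[2],i["cy"]+f*c[1]/c[2]])
def tri(rays):
    A=0;b=0
    for o,d in rays:
        d=d/np.linalg.norm(d);P=np.eye(3)-np.outer(d,d);A=A+P;b=b+P@o
    return np.linalg.solve(A,b)
E
python3 - <<'E'
from h import *
np.set_printoptions(precision=4,suppress=True)
i=env.camera_info("top");k=.64
pts=dict(plate=[(506,294,.014),(566,266,.014),(580,297,.014),(521,328,.014),(543,297,.014)],
 push=[(392,296,.01),(394,321,.01),(452,315,.01),(449,290,.01),(471,292,.08)],
 stand=[(366,255,.012),(356,353,.012),(172,342,.012)],
 head=[(300,246,.079),(296,314,.079),(172,304,.079)],beaker=[(280,387,.04)],jar=[(307,203,.036)],bottle=[(470,200,.04)])
for n,l in pts.items():
    print(n,*[atz(i,u*k,v*k,z)[:2] for u,v,z in l])
w=env.camera_info("wrist");s=env.read_state()
T=np.eye(4);T[:3,:3]=s["eef_rot"];T[:3,3]=s["tcp_pos"]
print(w["vfov"],np.linalg.inv(T)@w["cam_to_world"])
t=cv2.imread("pics/top0.png")[240:340,380:600]
cv2.imwrite("pics/crop.png",cv2.resize(t,None,fx=3.5,fy=3.5,interpolation=2))
E
```

```text
plate [ 0.594  -0.2966] [ 0.6403 -0.3929] [ 0.5904 -0.4131] [ 0.5401 -0.3189] [ 0.5898 -0.3548]
push [ 0.5898 -0.1171] [ 0.5499 -0.1207] [ 0.5603 -0.2117] [ 0.6004 -0.2072] [ 0.583  -0.2341]
stand [ 0.6556 -0.0751] [ 0.4986 -0.0621] [0.513  0.2244]
head [0.6512 0.0217] [0.5476 0.0241] [0.5607 0.2076]
beaker [0.4431 0.0494]
jar [0.7333 0.0187]
bottle [ 0.7395 -0.2387]
62.89433955452766 [[-0.0005  0.9585  0.2851  0.0797]
 [ 1.      0.0008 -0.001   0.0009]
 [-0.0011  0.2851 -0.9585 -0.1659]
 [ 0.      0.      0.      1.    ]]
```

View pics/crop.png

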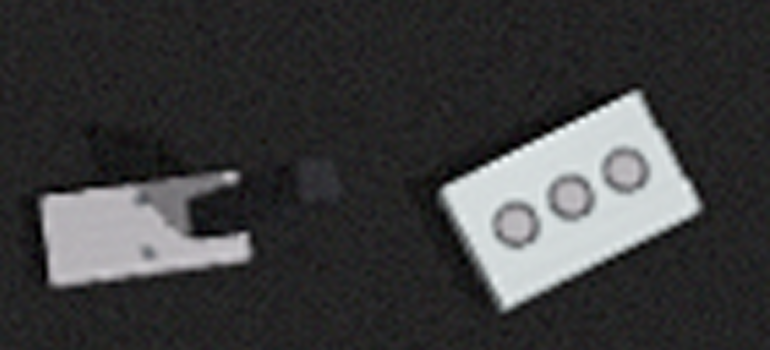

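Crop: the small carrier has three specimens, its corners in the 3.5x crop at (440,187), (640,90), (705,210), (503,312). The pusher foot's front edge is at left x≈43 and its handle leans right. I'm moving the wrist over them.

>>> {"name": "jog_arm", "arguments": {
  "rows": [
    [0,0.014,-0.043,0.003,-0.04],
    [0,0.014,-0.043,0.003,-0.04],
    [0,0.014,-0.043,0.003,-0.04],
    [0,0.014,-0.043,0.003,-0.04],
    [0,0.014,-0.043,0.003,-0.04],
    [0,0.014,-0.043,0.003,-0.04],
    [0,0.014,-0.043,0.003,-0.04],
    [0,0.014,-0.043,0.003,-0.04],
    [0,0.014,-0.043,0.003,-0.04],
    [0,0.014,-0.043,0.003,-0.04]
  ]
}}

```text
t: 1.1
tcp_pos: [0.352, 0.1968, 0.2422]
eef_rot: [[-0.746, 0.666, -0.006], [0.666, 0.746, -0.006], [0.0, -0.008, -1.0]]
ft_force: [0.6, 0.5, -0.2]
width: 0.0927
```

>>> {"name": "jog_arm", "arguments": {
  "rows": [
    [0,0.016,-0.043,0,-0.04],
    [0,0.016,-0.043,0,-0.04],
    [0,0.016,-0.043,0,-0.04],
    [0,0.016,-0.043,0,-0.04],
    [0,0.016,-0.043,0,-0.04],
    [0,0.016,-0.043,0,-0.04],
    [0,0.016,-0.043,0,-0.04],
    [0,0.016,-0.043,0,-0.04],
    [0,0.016,-0.043,0,-0.04],
    [0,0.016,-0.043,0,-0.04]
  ]
}}

```text
t: 2.1
tcp_pos: [0.5125, -0.2537, 0.2421]
eef_rot: [[-0.41, 0.912, -0.004], [0.912, 0.41, -0.003], [-0.002, -0.005, -1.0]]
ft_force: [0.5, 1.1, 0.6]
width: 0.0931
```

>>> {"name": "jog_arm", "arguments": {
  "rows": [
    [0,0,0,0,0],
    [0,0,0,0,0]
  ]
}}

```text
t: 2.3
tcp_pos: [0.5128, -0.2583, 0.2396]
eef_rot: [[-0.405, 0.914, -0.007], [0.914, 0.405, -0.002], [0.001, -0.007, -1.0]]
ft_force: [0.5, 0.6, 0.4]
width: 0.0929
```

```bash
python3 - <<'E'
from h import *
import json
i=env.camera_info("wrist");p=env.camera("wrist")[:,:,::-1]
json.dump({k:np.array(v).tolist() for k,v in i.items()},open("w1.json","w"))
cv2.imwrite("pics/w1.png",cv2.resize(p,(800,600),interpolation=2)); print(env.read_state()["tcp_pos"])
E
```

```text
[ 0.51268974 -0.25795072  0.23949558]
```

View pics/w1.png

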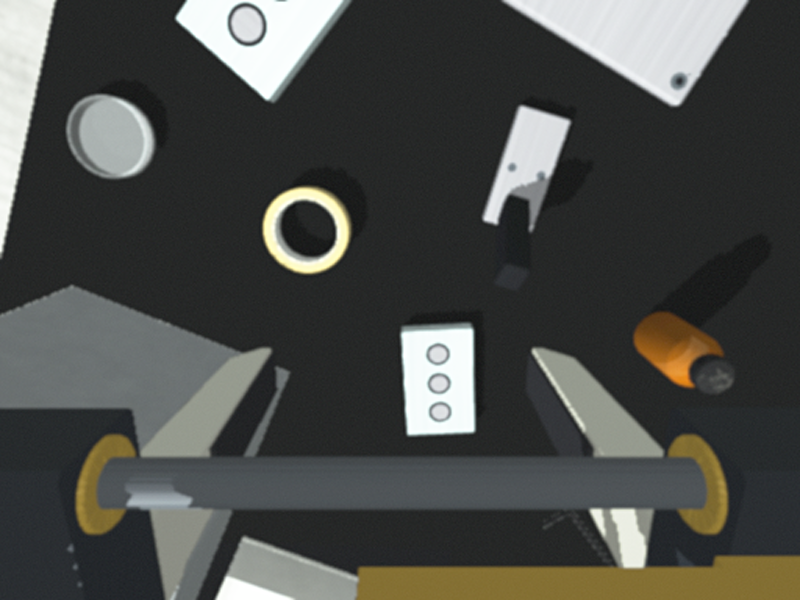

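Wrist view: carrier corners are (401,327), (473,323), (475,431), (407,436). The pusher foot front is (522,105)-(571,121), its rear left is (484,220), and the stand corner is (677,105).

```bash
python3 - <<'E'
from h import *
import json
np.set_printoptions(precision=4,suppress=True)
t=env.camera_info("top");w=json.load(open("w1.json"));k=.64
C=lambda u,v:(380+u/3.5,240+v/3.5)
P={"fr":(C(440,187),(473,323)),"fl":(C(503,312),(401,327)),"nr":(C(640,90),(475,431)),"nl":(C(705,210),(407,436)),
"m1":(C(517,223),(438,354)),"m3":(C(627,170),(440,412)),
"Pfr":(C(40,197),(571,121)),"Pfl":(C(50,287),(522,105)),"Prl":(C(250,260),(484,220)),"Phandletop":(C(318,180),(512,275)),
"S":((366,255),(677,105)),"Sscrew":((357,259),(680,80))}
for n,(a,b) in P.items():
    ra=ray(t,a[0]*k,a[1]*k);rb=ray(w,b[0]*k,b[1]*k);x=tri([ra,rb])
    z=.014 if n[0] in"fnm" else .012 if n[0]=="S" else .01
    print(n,x,"w@z",atz(w,b[0]*k,b[1]*k,z)[:2],"t@z",atz(t,a[0]*k,a[1]*k,z)[:2])
E
```

```text
fr [ 0.6049 -0.3032 -0.0317] w@z [ 0.5926 -0.2905] t@z [ 0.5949 -0.2962]
fl [ 0.5427 -0.3286 -0.0153] w@z [ 0.5384 -0.3185] t@z [ 0.5383 -0.3231]
nr [ 0.6453 -0.391  -0.0008] w@z [ 0.6402 -0.383 ] t@z [ 0.6408 -0.3879]
nl [ 0.5873 -0.4168  0.0074] w@z [ 0.5861 -0.4129] t@z [ 0.5856 -0.4151]
m1 [ 0.5811 -0.3331  0.0006] w@z [ 0.5776 -0.3282] t@z [ 0.5788 -0.3304]
m3 [ 0.6055 -0.3827  0.0056] w@z [ 0.6031 -0.3785] t@z [ 0.6036 -0.3807]
Pfr [ 0.5878 -0.1162  0.0172] w@z [ 0.5896 -0.1149] t@z [ 0.5894 -0.1162]
Pfl [ 0.5479 -0.1211  0.0183] w@z [ 0.5503 -0.1198] t@z [ 0.5483 -0.1211]
Prl [ 0.5509 -0.2055  0.0693] w@z [ 0.5629 -0.209 ] t@z [ 0.5614 -0.2108]
Phandletop [ 0.5879 -0.2344  0.0627] w@z [ 0.6046 -0.2404] t@z [ 0.5984 -0.2418]
S [ 0.6539 -0.075   0.0175] w@z [ 0.656  -0.0733] t@z [ 0.6556 -0.0751]
Sscrew [ 0.646  -0.0607  0.0201] w@z [ 0.6485 -0.0577] t@z [ 0.6489 -0.0608]
```

```bash
python3 - <<'E'
from h import *
import json
np.set_printoptions(precision=4,suppress=True)
t=env.camera_info("top");w=json.load(open("w1.json"));k=.64
print(tri([ray(t,625*k,362*k),ray(w,290*k,372*k)]),tri([ray(t,580*k,378*k),ray(w,70*k,287*k)]))
for z in(0,.1,.2,.3):print(z,atz(t,580*k,378*k,z),atz(t,625*k,362*k,z),atz(w,290*k,372*k,z),atz(w,70*k,287*k,z))
E
```

```text
[ 0.4836 -0.5211 -0.1765] [ 0.4228 -0.2988  0.2754]
0 [ 0.4643 -0.4116  0.    ] [ 0.49   -0.4831  0.    ] [ 0.466  -0.4039  0.    ] [ 0.2647 -0.4058  0.    ]
0.1 [ 0.4557 -0.3852  0.1   ] [ 0.4791 -0.4503  0.1   ] [ 0.4699 -0.3498  0.1   ] [ 0.3182 -0.3513  0.1   ]
0.2 [ 0.4471 -0.3588  0.2   ] [ 0.4682 -0.4175  0.2   ] [ 0.4738 -0.2957  0.2   ] [ 0.3717 -0.2967  0.2   ]
0.3 [ 0.4385 -0.3324  0.3   ] [ 0.4573 -0.3847  0.3   ] [ 0.4777 -0.2416  0.3   ] [ 0.4252 -0.2421  0.3   ]
```

>>> {"name": "jog_arm", "arguments": {
  "rows": [
    [0,0.023,-0.032,-0.015,0.0135],
    [0,0.023,-0.032,-0.015,0.0135],
    [0,0.023,-0.032,-0.015,0.0135],
    [0,0.024,-0.032,-0.015,0.0135],
    [0,0,0,-0.035,0],
    [0,0,0,-0.035,0],
    [0,0,0,-0.03,0],
    [0,0,0,0,0]
  ]
}}

```text
t: 3.15
tcp_pos: [0.61, -0.3799, 0.079]
eef_rot: [[-0.468, 0.884, -0.0], [0.884, 0.468, -0.005], [-0.005, -0.002, -1.0]]
ft_force: [-1.1, 1.0, -0.6]
width: 0.0928
```

```bash
python3 - <<'E'
from h import *
import json
np.set_printoptions(precision=4,suppress=True)
s=env.read_state();print(s["tcp_pos"],np.degrees(np.arctan2(s["eef_rot"][1,1],s["eef_rot"][0,1])))
i=env.camera_info("wrist");p=env.camera("wrist")[:,:,::-1]
json.dump({k:np.array(v).tolist() for k,v in i.items()},open("w2.json","w"))
cv2.imwrite("pics/w2.png",cv2.resize(p,(800,600),interpolation=2))
E
```

```text
[ 0.61   -0.3799  0.079 ] 27.901953284001216
```

View pics/w2.png

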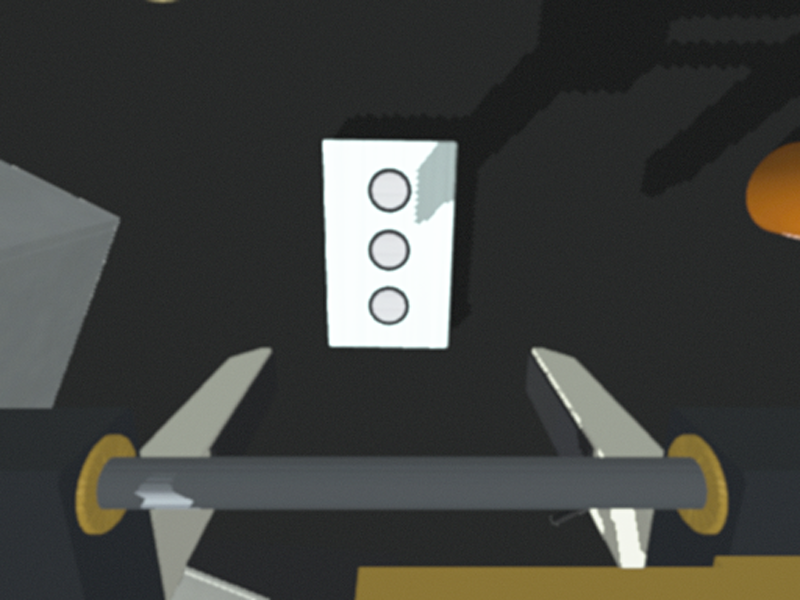

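The carrier lies between the fingers' lanes, with corners at (322,140), (457,142), (447,348), (329,347).

```bash
python3 - <<'E'
from h import *
import json
np.set_printoptions(precision=4,suppress=True)
w=json.load(open("w1.json"));v=json.load(open("w2.json"));k=.64
A=[(473,323),(401,327),(475,431),(407,436)];B=[(457,142),(322,140),(447,348),(329,347)]
q=[]
for a,b in zip(A,B):
    print(tri([ray(w,a[0]*k,a[1]*k),ray(v,b[0]*k,b[1]*k)]));q.append(atz(v,b[0]*k,b[1]*k,.014)[:2])
q=np.array(q);print(q,q.mean(0));u=q[0]+q[1]-q[2]-q[3];print(np.linalg.norm(u)/2,np.degrees(np.arctan2(-u[0],u[1])));d=q[0]+q[2]-q[1]-q[3];print(np.linalg.norm(d)/2,np.degrees(np.arctan2(d[1],d[0])))
print("grip point",q.mean(0)-.037*u/np.linalg.norm(u))
E
```

```text
[ 0.5957 -0.2941  0.0013]
[ 0.5393 -0.3227  0.0037]
[ 0.6407 -0.3849  0.0112]
[ 0.5857 -0.4114  0.0158]
[[ 0.5941 -0.2951]
 [ 0.5401 -0.3227]
 [ 0.6393 -0.3843]
 [ 0.5861 -0.4119]] [ 0.5899 -0.3535]
0.10018083586852868 27.03912155890105
0.0602703680811642 27.216152960144203
grip point [ 0.6067 -0.3865]
```

>>> {"name": "jog_arm", "arguments": {
  "newtons": 40,
  "rows": [
    [0,-0.003,-0.0066,0,-0.014],
    [0,0,0,-0.035,0],
    [0,0,0,-0.03,0],
    [0,0,0,-0.008,0],
    [0,0,0,0,0],
    [0,0,0,0,0]
  ]
}}

```text
t: 3.8
tcp_pos: [0.6123, -0.3895, 0.0237]
eef_rot: [[-0.455, 0.89, 0.017], [0.89, 0.455, -0.017], [-0.023, 0.007, -1.0]]
ft_force: [-0.0, -0.5, -0.1]
width: 0.0934
```

>>> {"name": "jog_arm", "arguments": {
  "rows": [
    [0,-0.005,0.003,-0.01,0],
    [0,0,0,0,0]
  ]
}}

```text
t: 4.0
tcp_pos: [0.608, -0.387, 0.0163]
eef_rot: [[-0.455, 0.89, 0.02], [0.89, 0.455, -0.019], [-0.026, 0.009, -1.0]]
ft_force: [-1.1, -0.1, -0.8]
width: 0.0927
```

>>> {"name": "jog_arm", "arguments": {
  "rows": [
    [0,-0.001,0.0005,-0.006,0],
    [0,0,0,-0.005,0],
    [0,0,0,0,0]
  ]
}}

```text
t: 4.3
tcp_pos: [0.6071, -0.3867, 0.0058]
eef_rot: [[-0.455, 0.89, 0.022], [0.89, 0.455, -0.02], [-0.028, 0.01, -1.0]]
ft_force: [0.1, -0.2, 0.2]
width: 0.0932
```

>>> {"name": "jog_arm", "arguments": {
  "newtons": 40,
  "rows": [
    [0.3,0,0,0,0],
    [0.5,0,0,0,0],
    [0.6,0,0,0,0],
    [0.6,0,0,0,0],
    [0.6,0,0,0,0]
  ]
}}

```text
t: 4.8
tcp_pos: [0.6073, -0.3868, 0.0058]
eef_rot: [[-0.455, 0.89, 0.021], [0.89, 0.455, -0.02], [-0.028, 0.01, -1.0]]
ft_force: [0.8, -0.3, -0.3]
width: 0.0594
```

>>> {"name": "jog_arm", "arguments": {
  "rows": [
    [0.6,0,0,0.012,0],
    [0.6,0,0,0.02,0],
    [0.6,0,0.01,0.025,0],
    [0.6,0,0.02,0.025,-0.05],
    [0.6,0,0.025,0.025,-0.06],
    [0.6,-0.002,0.03,0.02,-0.07],
    [0.6,-0.002,0.03,0.015,-0.07],
    [0.6,-0.003,0.03,0,-0.07],
    [0.6,-0.003,0.03,0,-0.07],
    [0.6,-0.003,0.03,0,-0.06]
  ]
}}

```text
t: 5.8
tcp_pos: [0.5917, -0.1773, 0.1604]
eef_rot: [[-0.001, 1.0, 0.014], [1.0, 0.001, -0.027], [-0.027, 0.014, -1.0]]
ft_force: [0.4, 0.0, -2.3]
width: 0.0593
```

>>> {"name": "jog_arm", "arguments": {
  "rows": [
    [0.6,-0.002,0.03,0,-0.05],
    [0.6,-0.001,0.025,0,-0.03],
    [0.6,0,0.015,0,0],
    [0.6,0,0,0,0],
    [0.6,0,0,0,0]
  ]
}}

```text
t: 6.3
tcp_pos: [0.588, -0.1017, 0.1647]
eef_rot: [[0.079, 0.997, 0.015], [0.996, -0.079, -0.029], [-0.028, 0.018, -0.999]]
ft_force: [0.4, -0.5, -1.8]
width: 0.0593
```

```bash
python3 - <<'E'
from h import *
import json
i=env.camera_info("wrist");p=env.camera("wrist")[:,:,::-1]
json.dump({k:np.array(v).tolist() for k,v in i.items()},open("w3.json","w"))
cv2.imwrite("pics/w3.png",cv2.resize(p,(800,600),interpolation=2))
E
```

```text
(no output)
```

View pics/w3.png

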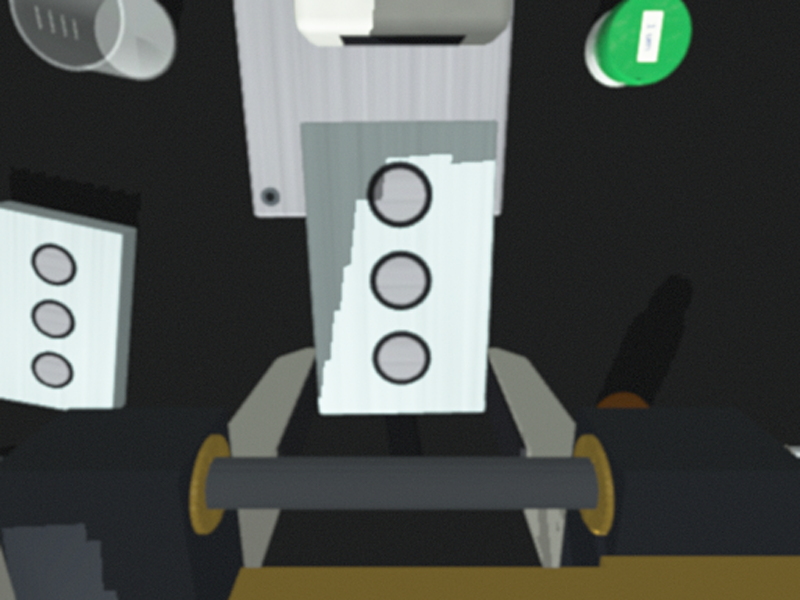

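Wrist view: stand front corners at (255,216) and (500,215), left edge running to (234,0), right edge to (513,30), head front at row ≈45. The carrier is held straight. Beaker and jar are clear.

```bash
python3 - <<'E'
from h import *
import json
np.set_printoptions(precision=4,suppress=True)
v=json.load(open("w3.json"));t=env.camera_info("top");k=.64
for n,b,z in[("FL",(255,216),.012),("Lfar",(234,0),.012),("FR",(500,215),.012),("Rfar",(512.5,30),.012)]+[("pl",b,.175) for b in[(300,123),(497,121),(485,411),(320,413)]]:
    print(n,atz(v,b[0]*k,b[1]*k,z))
print("tri FL",tri([ray(t,356*k,353*k),ray(v,255*k,216*k)]),"FR",tri([ray(t,366*k,255*k),ray(v,500*k,215*k)]))
# enlarged top crop of stand (original pixels)
p=cv2.imread("pics/top0.png")[230:362,165:375]
cv2.imwrite("pics/stand.png",cv2.resize(p,None,fx=3.8,fy=3.8,interpolation=2))
E
```

```text
FL [ 0.5    -0.0602  0.012 ]
Lfar [0.5091 0.0614 0.012 ]
FR [ 0.6573 -0.0726  0.012 ]
Rfar [0.6664 0.0342 0.012 ]
pl [ 0.565  -0.0119  0.175 ]
pl [ 0.6231 -0.016   0.175 ]
pl [ 0.6169 -0.1138  0.175 ]
pl [ 0.5581 -0.1093  0.175 ]
tri FL [ 0.4989 -0.0614  0.0076] FR [ 0.6594 -0.0747 -0.0006]
```

View pics/stand.png

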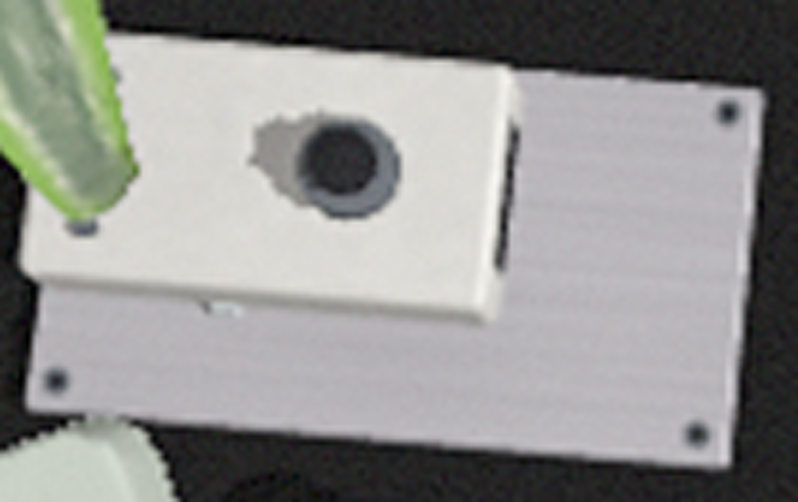

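>>> {"name": "jog_arm", "arguments": {
  "rows": [
    [0.6,0.0023,0.018,0,0],
    [0.6,0.0023,0.018,-0.01,0],
    [0.6,0,0,-0.018,0],
    [0.6,0,0,-0.02,0],
    [0.6,0,0,-0.02,0],
    [0.6,0,0,-0.02,0],
    [0.6,0,0,-0.018,0],
    [0.6,0,0,-0.01,0],
    [0.6,0,0,0,0]
  ]
}}

```text
t: 7.25
tcp_pos: [0.5914, -0.0754, 0.0401]
eef_rot: [[0.084, 0.996, 0.012], [0.996, -0.084, -0.031], [-0.03, 0.014, -0.999]]
ft_force: [-0.1, 0.2, -1.2]
width: 0.0595
```

>>> {"name": "jog_arm", "arguments": {
  "rows": [
    [0.6,0.001,0.008,-0.008,0.005],
    [0.6,0,0,-0.008,0],
    [0.6,0,0,-0.004,0],
    [0.6,0,0,0,0]
  ]
}}

```text
t: 7.65
tcp_pos: [0.5933, -0.0676, 0.02]
eef_rot: [[0.079, 0.997, 0.014], [0.996, -0.079, -0.031], [-0.03, 0.016, -0.999]]
ft_force: [-0.7, 0.7, -2.1]
width: 0.0596
```

>>> {"name": "jog_arm", "arguments": {
  "rows": [
    [0.6,0,0,-0.0015,0],
    [0.6,0,0,-0.001,0],
    [0.6,0,0,0,0]
  ]
}}

```text
t: 7.95
tcp_pos: [0.5939, -0.0676, 0.0184]
eef_rot: [[0.079, 0.997, 0.015], [0.996, -0.078, -0.031], [-0.03, 0.018, -0.999]]
ft_force: [-0.5, -0.9, -1.3]
width: 0.0592
```

>>> {"name": "jog_arm", "arguments": {
  "rows": [
    [0.6,0,0,-0.001,0],
    [0.6,0,0,-0.001,0],
    [0.6,0,0,0,0]
  ]
}}

```text
t: 8.25
tcp_pos: [0.5943, -0.0677, 0.0183]
eef_rot: [[0.079, 0.997, 0.017], [0.996, -0.078, -0.032], [-0.03, 0.019, -0.999]]
ft_force: [-0.8, 0.8, -1.4]
width: 0.0592
```

>>> {"name": "jog_arm", "arguments": {
  "newtons": 12,
  "rows": [
    [0.25,0,0,0,0],
    [0.25,0,0,0,0],
    [0.25,0,0,-0.002,0],
    [0.6,0,0,0,0],
    [0.6,0,0,0,0],
    [0.6,0,0,0,0]
  ]
}}

```text
t: 8.85
tcp_pos: [0.5948, -0.0678, 0.0166]
eef_rot: [[0.079, 0.997, 0.018], [0.996, -0.079, -0.032], [-0.03, 0.02, -0.999]]
ft_force: [-0.8, 0.2, 0.9]
width: 0.0599
```

>>> {"name": "jog_arm", "arguments": {
  "rows": [
    [0.6,-0.003,0,0,0],
    [0.6,-0.001,0.008,0,0],
    [0.6,0.0005,0.012,0,0],
    [0.6,0.0008,0.012,0,0],
    [0.6,0,0,0,0]
  ]
}}

```text
t: 9.35
tcp_pos: [0.5917, -0.033, 0.0166]
eef_rot: [[0.08, 0.997, 0.018], [0.996, -0.079, -0.032], [-0.03, 0.021, -0.999]]
ft_force: [0.6, 0.0, 0.3]
width: 0.0602
```

```bash
cat >> h.py <<'E'
SC=np.array([.5898,.0774]);a=np.radians(-4.5);SR=np.array([[np.cos(a),-np.sin(a)],[np.sin(a),np.cos(a)]])
def st():
    s=env.read_state();p=s["tcp_pos"]
    print("t",s["t"],"stand mm",(SR.T@(p[:2]-SC)*1000).round(1),"z",p[2].round(4),"yaw",np.degrees(np.arctan2(s["eef_rot"][1,1],s["eef_rot"][0,1])).round(2),"F",s["ft_force"].round(1),"w",s["width"].round(4),s["eef_rot"][:2,2].round(3))
def snap(n,cam="wrist",crop=None):
    import json
    i=env.camera_info(cam);p=env.camera(cam)[:,:,::-1]
    json.dump({k:np.array(v).tolist() for k,v in i.items()},open(n+".json","w"))
    cv2.imwrite(f"pics/{n}_raw.png",p)
    if crop: x0,y0,x1,y1=crop;p=p[y0:y1,x0:x1]
    f=min(800/p.shape[1],600/p.shape[0]);cv2.imwrite(f"pics/{n}.png",cv2.resize(p,None,fx=f,fy=f,interpolation=2));print("scale",f)
E
python3 -c "from h import *;st()"
```

```text
Traceback (most recent call last):
  File "h.py", line 19, in st
    print("t",s["t"],"stand mm",(SR.T@(p[:2]-SC)*1000).round(1),"z",p[2].round(4),"yaw",np.degrees(np.arctan2(s["eef_rot"][1,1],s["eef_rot"][0,1])).round(2),"F",s["ft_force"].round(1),"w",s["width"].round(4),s["eef_rot"][:2,2].round(3))
                                                                                                                                                                                            ^^^^^^^^^^^^^^^^
AttributeError: 'float' object has no attribute 'round'
```

>>> {"name": "jog_arm", "arguments": {
  "rows": [
    [0.6,0.0008,0.012,0,0],
    [0.6,0.0008,0.012,0,0],
    [0.6,0.0008,0.01,0,0],
    [0.6,0,0.003,0,0],
    [0.6,0,0,0,0]
  ]
}}

```text
t: 9.85
tcp_pos: [0.5944, 0.0084, 0.0166]
eef_rot: [[0.078, 0.997, 0.018], [0.996, -0.077, -0.032], [-0.031, 0.021, -0.999]]
ft_force: [0.5, -1.0, 0.7]
width: 0.0597
```

```bash
sed -i 's/s\["width"\].round(4)/round(float(s["width"]),4)/;s/p\[2\].round(4)/round(float(p[2]),4)/' h.py; python3 -c "from h import *;st()"
```

```text
t 9.85 stand mm [ 10.  -68.5] z 0.0166 yaw -4.43 F [ 0.5 -1.   0.7] w 0.0597 [ 0.018 -0.032]
```

>>> {"name": "jog_arm", "arguments": {
  "rows": [
    [0.6,0.002,0,0,0],
    [0.6,0.002,0,0,0],
    [0.6,0,0,0,0]
  ]
}}

```text
t: 10.15
tcp_pos: [0.5986, 0.0082, 0.0166]
eef_rot: [[0.078, 0.997, 0.018], [0.996, -0.077, -0.032], [-0.03, 0.02, -0.999]]
ft_force: [0.5, 1.5, 1.4]
width: 0.0601
```

>>> {"name": "jog_arm", "arguments": {
  "rows": [
    [0.6,0.0015,0,0,0],
    [0.6,0,0,0,0]
  ]
}}

```text
t: 10.35
tcp_pos: [0.5995, 0.0079, 0.0166]
eef_rot: [[0.078, 0.997, 0.016], [0.996, -0.078, -0.032], [-0.03, 0.018, -0.999]]
ft_force: [-1.7, 2.5, 2.8]
width: 0.0599
```

>>> {"name": "jog_arm", "arguments": {
  "rows": [
    [0.6,0.0015,0,0,0],
    [0.6,0,0,0,0]
  ]
}}

```text
t: 10.55
tcp_pos: [0.5995, 0.0076, 0.0164]
eef_rot: [[0.079, 0.997, 0.011], [0.996, -0.078, -0.031], [-0.03, 0.014, -0.999]]
ft_force: [-0.4, 2.4, 2.0]
width: 0.0599
```

```bash
python3 -c "from h import *;st();print(env.read_state()['ft_torque'])"
```

```text
t 10.55 stand mm [ 15.2 -68.8] z 0.0164 yaw -4.49 F [-0.4  2.4  2. ] w 0.0599 [ 0.011 -0.031]
[0.2910596  0.21535638 0.09823758]
```

>>> {"name": "jog_arm", "arguments": {
  "rows": [
    [0.2,0,0,0,0],
    [0.2,0,0,0,0],
    [0.2,0,0,0.02,0],
    [0.2,0,0,0.03,0],
    [0,0,-0.01,0.03,0.02],
    [0,-0.003,-0.03,0.03,0.03],
    [0,-0.003,-0.035,0.02,0.04],
    [0,-0.003,-0.035,0.01,0.04],
    [0,-0.003,-0.035,0,0.04],
    [0,-0.003,-0.035,0,0.03]
  ]
}}

```text
t: 11.55
tcp_pos: [0.5841, -0.1763, 0.1619]
eef_rot: [[-0.132, 0.991, 0.021], [0.991, 0.133, -0.031], [-0.034, 0.017, -0.999]]
ft_force: [0.3, 0.3, 0.6]
width: 0.0928
```

>>> {"name": "jog_arm", "arguments": {
  "rows": [
    [0,-0.002,-0.025,0,0],
    [0,0,-0.01,0,0],
    [0,0,0,0,0]
  ]
}}

```text
t: 11.85
tcp_pos: [0.5815, -0.2166, 0.1621]
eef_rot: [[-0.129, 0.991, 0.022], [0.991, 0.129, -0.032], [-0.035, 0.018, -0.999]]
ft_force: [1.1, 0.7, -0.4]
width: 0.093
```

```bash
python3 -c "from h import *;st();snap('w4');print(env.read_state()['tcp_pos'])"
```

```text
t 11.85 stand mm [  14.8 -293.8] z 0.1621 yaw 7.43 F [ 1.1  0.7 -0.4] w 0.093 [ 0.022 -0.032]
scale 1.5625
[ 0.5815323  -0.21594071  0.16205272]
```

View pics/w4.png

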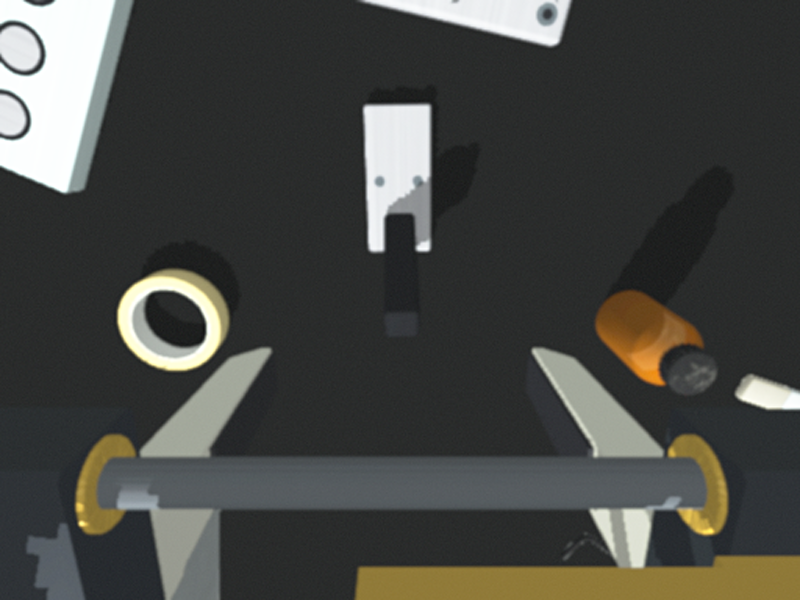

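The pusher is straight between the finger lanes, its foot at (364,105), (432,104), (431,251), (369,251) and handle top at (402,323).

```bash
python3 - <<'E'
from h import *
import json
np.set_printoptions(precision=4,suppress=True)
w=json.load(open("w1.json"));v=json.load(open("w4.json"));t=env.camera_info("top");k=.64
B=[(364,105),(432,104),(431,251),(369,251)]
q=np.array([atz(v,b[0]*k,b[1]*k,.01)[:2] for b in B]);print(q)
f=(q[0]+q[1])/2;r=(q[2]+q[3])/2;u=(f-r)/np.linalg.norm(f-r);print(np.linalg.norm(f-r),np.degrees(np.arctan2(-u[0],u[1])),"grip",(f+r)/2-.0555*u)
d=q[1]+q[2]-q[0]-q[3];print(np.linalg.norm(d)/2,np.degrees(np.arctan2(d[1],d[0])))
for n,a,b in[("fl",(522,105),B[0]),("fr",(571,121),B[1])]:print(n,tri([ray(w,a[0]*k,a[1]*k),ray(v,b[0]*k,b[1]*k)]))
C=lambda u,v:(380+u/3.5,240+v/3.5)
c=C(318,180);print("htop",tri([ray(w,512*k,275*k),ray(v,402*k,323*k),ray(t,c[0]*k,c[1]*k)]))
E
```

```text
[[ 0.5496 -0.1202]
 [ 0.59   -0.1144]
 [ 0.6028 -0.204 ]
 [ 0.5623 -0.209 ]]
0.09013445930607411 8.133626146409709 grip [ 0.584  -0.2168]
0.04082493069293268 7.6942195925131545
fl [ 0.5497 -0.1203  0.013 ]
fr [ 0.5902 -0.1143  0.0076]
htop [ 0.5863 -0.2336  0.0686]
```

>>> {"name": "jog_arm", "arguments": {
  "rows": [
    [0,0.0025,-0.0005,-0.015,0.008],
    [0,0,0,-0.02,0],
    [0,0,0,-0.02,0],
    [0,0,0,-0.02,0],
    [0,0,0,-0.02,0],
    [0,0,0,-0.02,0],
    [0,0,0,-0.012,0],
    [0,0,0,-0.006,0],
    [0,0,0,0,0]
  ]
}}

```text
t: 12.8
tcp_pos: [0.5848, -0.2053, 0.0164]
eef_rot: [[-0.15, 0.989, 0.02], [0.988, 0.15, -0.029], [-0.032, 0.016, -0.999]]
ft_force: [-0.4, -0.3, 0.0]
width: 0.0931
```

>>> {"name": "jog_arm", "arguments": {
  "rows": [
    [0,0,-0.006,0.006,-0.006],
    [0,-0.0005,-0.0055,0.004,-0.006],
    [0,0,0,0,0]
  ]
}}

```text
t: 13.1
tcp_pos: [0.5855, -0.2178, 0.0295]
eef_rot: [[-0.137, 0.99, 0.023], [0.99, 0.138, -0.031], [-0.034, 0.018, -0.999]]
ft_force: [-0.4, 0.1, -0.7]
width: 0.093
```

>>> {"name": "jog_arm", "arguments": {
  "newtons": 50,
  "rows": [
    [0.3,-0.001,0,0,0],
    [0.5,0,0,0,0],
    [0.8,0,0,0,0],
    [0.95,0,0,0,0],
    [0.95,0,0,0,0],
    [0.95,0,0,0,0],
    [0.95,0,0,0,0]
  ]
}}

```text
t: 13.8
tcp_pos: [0.5848, -0.2184, 0.031]
eef_rot: [[-0.137, 0.99, 0.025], [0.99, 0.137, -0.031], [-0.035, 0.02, -0.999]]
ft_force: [-0.1, 0.1, 0.4]
width: 0.042
```

>>> {"name": "jog_arm", "arguments": {
  "rows": [
    [0.95,0,0,0,0],
    [0.95,0,0,0,0],
    [0.95,0,0,0,0],
    [0.95,0,0,0,0]
  ]
}}

```text
t: 14.2
tcp_pos: [0.5847, -0.2183, 0.0309]
eef_rot: [[-0.137, 0.99, 0.024], [0.99, 0.137, -0.031], [-0.034, 0.02, -0.999]]
ft_force: [0.0, 0.4, -0.4]
width: 0.0196
```

```bash
python3 -c "from h import *;st()"
```

```text
t 14.2 stand mm [  18.2 -295.2] z 0.0309 yaw 7.9 F [ 0.   0.4 -0.4] w 0.0196 [ 0.024 -0.031]
```

>>> {"name": "jog_arm", "arguments": {
  "rows": [
    [0.95,0,0,0.012,0],
    [0.95,0,0,0.015,0],
    [0.95,0,0.005,0.01,-0.03],
    [0.95,0,0.015,0,-0.04],
    [0.95,0.001,0.018,0,-0.045],
    [0.95,0.001,0.018,0,-0.045],
    [0.95,0.001,0.015,0,-0.035],
    [0.95,0,0.005,0,-0.02],
    [0.95,0,0,0,0]
  ]
}}

```text
t: 15.1
tcp_pos: [0.5885, -0.1403, 0.0794]
eef_rot: [[0.087, 0.996, 0.021], [0.996, -0.086, -0.038], [-0.036, 0.025, -0.999]]
ft_force: [-0.7, -0.6, -3.1]
width: 0.0198
```

```bash
python3 -c "from h import *;st();snap('w5')"
```

```text
t 15.1 stand mm [  15.8 -217.1] z 0.0794 yaw -4.96 F [-0.7 -0.6 -3.1] w 0.0198 [ 0.021 -0.038]
scale 1.5625
```

View pics/w5.png

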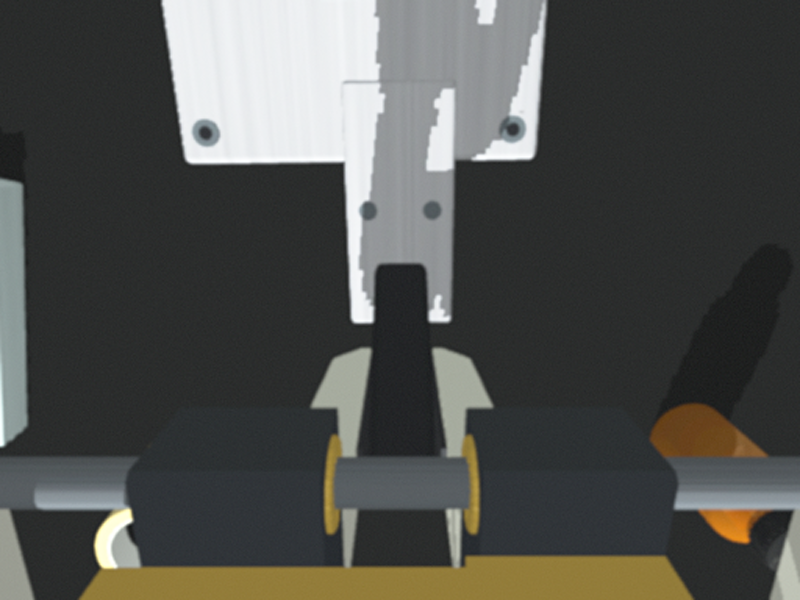

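>>> {"name": "jog_arm", "arguments": {
  "rows": [
    [0.95,-0.0005,0,-0.012,0.008],
    [0.95,0,0,-0.012,0],
    [0.95,0,0,-0.006,0],
    [0.95,0,0,0,0]
  ]
}}

```text
t: 15.55
tcp_pos: [0.5875, -0.1419, 0.047]
eef_rot: [[0.078, 0.997, 0.022], [0.996, -0.077, -0.038], [-0.036, 0.024, -0.999]]
ft_force: [0.3, 0.3, -3.5]
width: 0.0196
```

```bash
python3 - <<'E'
from h import *
import json
v=json.load(open("w5.json"));k=.64
for b in[(343,81),(455,81),(352,322),(451,322)]:
    print((SR.T@(atz(v,b[0]*k,b[1]*k,.0585)[:2]-SC)*1000).round(1))
for b in[(187,162),(534,158)]:
    print((SR.T@(atz(v,b[0]*k,b[1]*k,.012)[:2]-SC)*1000).round(1))
st()
E
```

```text
[  -2.9 -115.2]
[  35.8 -115.4]
[  -3.4 -204.4]
[  36.5 -205.2]
[ -78.3 -144.3]
[  78.7 -144.1]
t 15.55 stand mm [  14.9 -218.8] z 0.047 yaw -4.4 F [ 0.3  0.3 -3.5] w 0.0196 [ 0.022 -0.038]
```

>>> {"name": "jog_arm", "arguments": {
  "rows": [
    [0.95,0,0.01,-0.002,0],
    [0.95,0.0009,0.012,0,0],
    [0.95,0.0009,0.01,0,0],
    [0.95,0.0009,0.01,0,0],
    [0.95,0.0009,0.01,0,0],
    [0.95,0,0,0,0]
  ]
}}

```text
t: 16.15
tcp_pos: [0.5914, -0.0849, 0.0451]
eef_rot: [[0.077, 0.997, 0.022], [0.996, -0.076, -0.038], [-0.036, 0.024, -0.999]]
ft_force: [-0.2, -0.5, -3.6]
width: 0.0195
```

```bash
python3 -c "from h import *;st()"
```

```text
t 16.15 stand mm [  14.3 -161.6] z 0.0451 yaw -4.39 F [-0.2 -0.5 -3.6] w 0.0195 [ 0.022 -0.038]
```

>>> {"name": "jog_arm", "arguments": {
  "rows": [
    [0.95,0.0008,0.006,0,-0.001],
    [0.95,0.0008,0.006,0,-0.001],
    [0.95,0,0,0,0]
  ]
}}

```text
t: 16.45
tcp_pos: [0.5933, -0.0718, 0.0454]
eef_rot: [[0.079, 0.997, 0.022], [0.996, -0.078, -0.038], [-0.036, 0.025, -0.999]]
ft_force: [0.7, -0.6, -2.0]
width: 0.0203
```

>>> {"name": "jog_arm", "arguments": {
  "rows": [
    [0.95,0.0004,0.003,0,0],
    [0.95,0,0,0,0]
  ]
}}

```text
t: 16.65
tcp_pos: [0.5938, -0.0687, 0.0454]
eef_rot: [[0.079, 0.997, 0.022], [0.996, -0.078, -0.038], [-0.036, 0.025, -0.999]]
ft_force: [-0.8, 0.6, -2.9]
width: 0.0199
```

```bash
python3 -c "from h import *;st()"
```

```text
t 16.65 stand mm [  15.4 -145.3] z 0.0454 yaw -4.49 F [-0.8  0.6 -2.9] w 0.0199 [ 0.022 -0.038]
```

>>> {"name": "jog_arm", "arguments": {
  "rows": [
    [0.95,0.0003,0.002,0,0],
    [0.95,0,0,0,0]
  ]
}}

```text
t: 16.85
tcp_pos: [0.5941, -0.0669, 0.0454]
eef_rot: [[0.08, 0.997, 0.022], [0.996, -0.079, -0.038], [-0.036, 0.025, -0.999]]
ft_force: [0.9, 0.2, -3.0]
width: 0.0197
```

>>> {"name": "jog_arm", "arguments": {
  "rows": [
    [0.95,0.0003,0.0015,0,0],
    [0.95,0,0,0,0]
  ]
}}

```text
t: 17.05
tcp_pos: [0.5944, -0.0655, 0.0454]
eef_rot: [[0.08, 0.997, 0.022], [0.996, -0.079, -0.038], [-0.037, 0.025, -0.999]]
ft_force: [-0.0, -0.4, -3.3]
width: 0.0193
```

>>> {"name": "jog_arm", "arguments": {
  "rows": [
    [0.95,0.0002,0.0015,0,0],
    [0.95,0,0,0,0]
  ]
}}

```text
t: 17.25
tcp_pos: [0.5946, -0.0655, 0.0459]
eef_rot: [[0.08, 0.997, 0.022], [0.996, -0.079, -0.041], [-0.039, 0.025, -0.999]]
ft_force: [0.3, 0.4, -2.5]
width: 0.0201
```

```bash
python3 -c "from h import *;st()"
```

```text
t 17.25 stand mm [  16.  -142.1] z 0.0459 yaw -4.54 F [ 0.3  0.4 -2.5] w 0.0201 [ 0.022 -0.041]
```

>>> {"name": "jog_arm", "arguments": {
  "rows": [
    [0.95,0.0003,0.003,0,0],
    [0.95,0,0.003,0,0],
    [0.95,0,0,0,0]
  ]
}}

```text
t: 17.55
tcp_pos: [0.5948, -0.0653, 0.0477]
eef_rot: [[0.081, 0.996, 0.022], [0.995, -0.08, -0.053], [-0.051, 0.026, -0.998]]
ft_force: [-0.0, -0.7, -2.6]
width: 0.0196
```

```bash
python3 -c "from h import *;st()"
```

```text
t 17.55 stand mm [  16.2 -141.8] z 0.0477 yaw -4.59 F [-0.  -0.7 -2.6] w 0.0196 [ 0.022 -0.053]
```

>>> {"name": "jog_arm", "arguments": {
  "rows": [
    [0.95,-0.0004,-0.006,0,0],
    [0.95,-0.001,-0.013,0,0],
    [0.95,-0.001,-0.015,0,0],
    [0.95,-0.001,-0.012,0,0],
    [0.95,0,0,0,0]
  ]
}}

```text
t: 18.05
tcp_pos: [0.5911, -0.1151, 0.0475]
eef_rot: [[0.081, 0.996, 0.022], [0.995, -0.08, -0.051], [-0.049, 0.026, -0.998]]
ft_force: [-0.1, -0.2, -2.6]
width: 0.0197
```

>>> {"name": "jog_arm", "arguments": {
  "rows": [
    [0.95,-0.012,0.001,0.001,-0.04],
    [0.95,-0.015,0.001,0,-0.05],
    [0.95,-0.015,0.001,0,-0.05],
    [0.95,-0.015,0.001,0,-0.05],
    [0.95,-0.015,0.001,0,-0.05],
    [0.95,-0.015,0.001,0,-0.05],
    [0.95,-0.012,0,0,-0.04],
    [0.95,0,0,0,0]
  ]
}}

```text
t: 18.85
tcp_pos: [0.4882, -0.1102, 0.0479]
eef_rot: [[0.415, 0.91, 0.004], [0.909, -0.414, -0.054], [-0.048, 0.026, -0.999]]
ft_force: [0.2, -1.3, -3.4]
width: 0.0196
```

```bash
python3 -c "from h import *;st();snap('w6')"
```

```text
t 18.85 stand mm [ -86.5 -195. ] z 0.0479 yaw -24.47 F [ 0.2 -1.3 -3.4] w 0.0196 [ 0.004 -0.054]
scale 1.5625
```

View pics/w6.png

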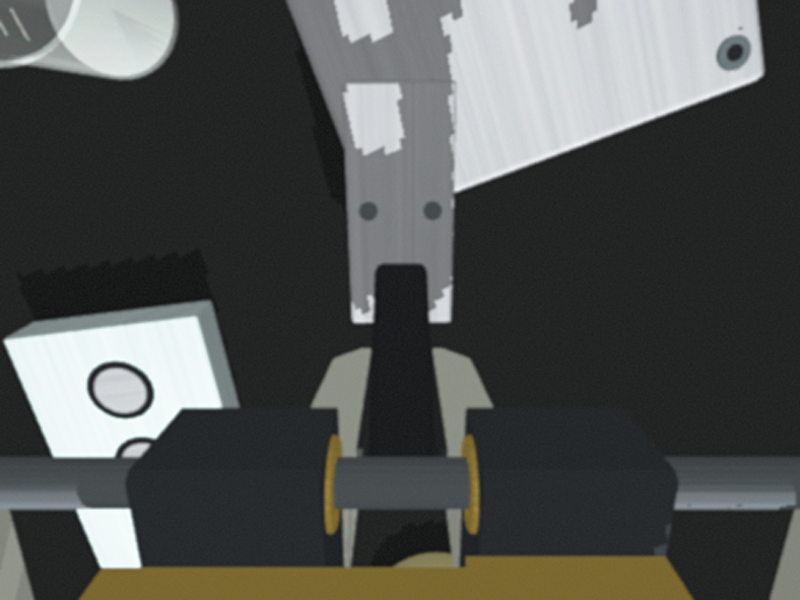

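The pusher is still seated in the grip with its foot unchanged in the picture (front edge at row 82). The beaker (130,40) is clear of the path.

>>> {"name": "jog_arm", "arguments": {
  "rows": [
    [0.95,0.0008,0.012,0,0],
    [0.95,0.0011,0.016,0,0],
    [0.95,0.0012,0.016,0,0],
    [0.95,0.0012,0.016,0,0],
    [0.95,0.0012,0.016,0,0],
    [0.95,0.0012,0.014,0,0],
    [0.95,0.001,0.01,0,0],
    [0.95,0,0,0,0]
  ]
}}

```text
t: 19.7
tcp_pos: [0.5007, -0.002, 0.0482]
eef_rot: [[0.407, 0.913, 0.005], [0.912, -0.406, -0.052], [-0.046, 0.026, -0.999]]
ft_force: [-0.4, -0.4, -3.8]
width: 0.0197
```

```bash
python3 -c "from h import *;st()"
```

```text
t 19.7 stand mm [-82.6 -86.2] z 0.0482 yaw -23.97 F [-0.4 -0.4 -3.8] w 0.0197 [ 0.005 -0.052]
```

>>> {"name": "jog_arm", "arguments": {
  "rows": [
    [0.95,0.006,0,0,0],
    [0.95,0.005,0,0,0],
    [0.95,0,0,0,0]
  ]
}}

```text
t: 20.0
tcp_pos: [0.5131, -0.0024, 0.0482]
eef_rot: [[0.406, 0.914, 0.005], [0.913, -0.405, -0.053], [-0.046, 0.026, -0.999]]
ft_force: [-0.0, 0.1, -2.6]
width: 0.0195
```

>>> {"name": "jog_arm", "arguments": {
  "rows": [
    [0.95,0.0015,0,0,0],
    [0.95,0,0,0,0]
  ]
}}

```text
t: 20.2
tcp_pos: [0.5149, -0.0032, 0.048]
eef_rot: [[0.407, 0.913, 0.005], [0.912, -0.406, -0.053], [-0.046, 0.026, -0.999]]
ft_force: [0.4, 0.5, -3.2]
width: 0.0197
```

>>> {"name": "jog_arm", "arguments": {
  "rows": [
    [0.95,0.0015,0,0,0],
    [0.95,0,0,0,0]
  ]
}}

```text
t: 20.4
tcp_pos: [0.5159, -0.0034, 0.0478]
eef_rot: [[0.407, 0.913, 0.004], [0.912, -0.407, -0.052], [-0.046, 0.025, -0.999]]
ft_force: [-2.4, 1.4, -1.9]
width: 0.0198
```

>>> {"name": "jog_arm", "arguments": {
  "rows": [
    [0.95,0.0015,0,0,0],
    [0.95,0,0,0,0]
  ]
}}

```text
t: 20.6
tcp_pos: [0.5166, -0.0036, 0.0475]
eef_rot: [[0.407, 0.913, 0.001], [0.912, -0.406, -0.053], [-0.048, 0.023, -0.999]]
ft_force: [-4.0, 0.8, -0.7]
width: 0.02
```

>>> {"name": "jog_arm", "arguments": {
  "rows": [
    [0.95,0.002,0.0005,0,0],
    [0.95,0,0,0,0],
    [0.95,-0.006,0,0,0],
    [0.95,-0.012,0,0,0],
    [0.95,0,0,0,0]
  ]
}}

```text
t: 21.1
tcp_pos: [0.4979, -0.0033, 0.0468]
eef_rot: [[0.406, 0.914, -0.002], [0.912, -0.406, -0.053], [-0.049, 0.02, -0.999]]
ft_force: [-0.3, 0.2, -2.4]
width: 0.0199
```

>>> {"name": "jog_arm", "arguments": {
  "rows": [
    [0.95,-0.0006,-0.01,0,0],
    [0.95,-0.001,-0.015,0,0],
    [0.95,-0.0012,-0.017,0,0],
    [0.95,-0.0012,-0.017,0,0],
    [0.95,-0.0012,-0.017,0,0],
    [0.95,-0.0012,-0.017,0,0],
    [0.95,-0.001,-0.012,0,0],
    [0.95,0,0,0,0]
  ]
}}

```text
t: 21.9
tcp_pos: [0.4904, -0.1164, 0.0487]
eef_rot: [[0.406, 0.914, 0.004], [0.912, -0.405, -0.055], [-0.049, 0.026, -0.998]]
ft_force: [-0.0, 0.7, -3.7]
width: 0.02
```

```bash
python3 -c "from h import *;st()"
```

```text
t 21.9 stand mm [ -83.9 -201. ] z 0.0487 yaw -23.92 F [-0.   0.7 -3.7] w 0.02 [ 0.004 -0.055]
```

>>> {"name": "jog_arm", "arguments": {
  "rows": [
    [0.95,0.012,-0.001,0,0.04],
    [0.95,0.015,-0.001,0,0.05],
    [0.95,0.015,-0.001,0,0.05],
    [0.95,0.015,-0.001,0,0.05],
    [0.95,0.015,-0.001,0,0.05],
    [0.95,0.013,-0.001,0,0.05],
    [0.95,0.01,-0.001,0,0.04],
    [0.95,0,0,0,0]
  ]
}}

```text
t: 22.7
tcp_pos: [0.5895, -0.1218, 0.0487]
eef_rot: [[0.076, 0.997, 0.023], [0.996, -0.075, -0.05], [-0.048, 0.027, -0.998]]
ft_force: [-0.3, 1.0, -2.6]
width: 0.0199
```

```bash
python3 -c "from h import *;st()"
```

```text
t 22.7 stand mm [  15.3 -198.6] z 0.0487 yaw -4.29 F [-0.3  1.  -2.6] w 0.0199 [ 0.023 -0.05 ]
```

>>> {"name": "jog_arm", "arguments": {
  "rows": [
    [0.95,0.0006,0.01,-0.0025,-0.003],
    [0.95,0.0012,0.014,0,0],
    [0.95,0.0012,0.014,0,0],
    [0.95,0.0008,0.01,0,0],
    [0.95,0,0,0,0]
  ]
}}

```text
t: 23.2
tcp_pos: [0.592, -0.0681, 0.0458]
eef_rot: [[0.082, 0.996, 0.023], [0.995, -0.081, -0.049], [-0.047, 0.026, -0.999]]
ft_force: [0.2, -1.4, -3.4]
width: 0.02
```

```bash
python3 -c "from h import *;st()"
```

```text
t 23.2 stand mm [  13.6 -144.9] z 0.0458 yaw -4.66 F [ 0.2 -1.4 -3.4] w 0.02 [ 0.023 -0.049]
```

>>> {"name": "jog_arm", "arguments": {
  "rows": [
    [0.95,0.0002,0.002,0,0.002],
    [0.95,0,0,0,0]
  ]
}}

```text
t: 23.4
tcp_pos: [0.5922, -0.0654, 0.0461]
eef_rot: [[0.079, 0.997, 0.023], [0.996, -0.078, -0.05], [-0.048, 0.027, -0.999]]
ft_force: [0.2, -0.6, -2.5]
width: 0.0195
```

>>> {"name": "jog_arm", "arguments": {
  "rows": [
    [0.95,0.0003,0.0015,0,0],
    [0.95,0.0003,0.0015,0,0],
    [0.95,0,0,0,0]
  ]
}}

```text
t: 23.7
tcp_pos: [0.5926, -0.0651, 0.0467]
eef_rot: [[0.081, 0.996, 0.023], [0.995, -0.079, -0.054], [-0.052, 0.027, -0.998]]
ft_force: [-0.7, -0.5, -2.5]
width: 0.0196
```

```bash
python3 -c "from h import *;st()"
```

```text
t 23.7 stand mm [  14.  -141.9] z 0.0467 yaw -4.55 F [-0.7 -0.5 -2.5] w 0.0196 [ 0.023 -0.054]
```

>>> {"name": "jog_arm", "arguments": {
  "rows": [
    [0.95,-0.0005,-0.008,0,0],
    [0.95,-0.001,-0.018,0,0],
    [0.95,-0.001,-0.02,0,0],
    [0.95,-0.001,-0.025,0.01,0],
    [0.95,0,-0.03,0.012,0],
    [0.95,0,-0.03,0,0],
    [0.95,0,-0.03,0,0],
    [0.95,0,-0.025,0,0],
    [0.95,0,-0.01,0,0],
    [0.95,0,0,0,0]
  ]
}}

```text
t: 24.7
tcp_pos: [0.587, -0.2734, 0.0692]
eef_rot: [[0.083, 0.996, 0.023], [0.995, -0.081, -0.052], [-0.05, 0.028, -0.998]]
ft_force: [-0.3, -0.3, -3.1]
width: 0.0197
```

>>> {"name": "jog_arm", "arguments": {
  "rows": [
    [0.95,0,0,-0.01,0],
    [0.95,0,0,-0.01,0],
    [0.95,0,0,0,0]
  ]
}}

```text
t: 25.0
tcp_pos: [0.5867, -0.2714, 0.0468]
eef_rot: [[0.082, 0.996, 0.023], [0.995, -0.081, -0.051], [-0.049, 0.027, -0.998]]
ft_force: [0.2, -0.5, -3.1]
width: 0.0201
```

>>> {"name": "jog_arm", "arguments": {
  "rows": [
    [0.95,0,0,-0.007,0],
    [0.95,0,0,-0.004,0],
    [0.95,0,0,-0.002,0],
    [0.95,0,0,0,0]
  ]
}}

```text
t: 25.4
tcp_pos: [0.5871, -0.2696, 0.0325]
eef_rot: [[0.08, 0.997, 0.023], [0.996, -0.078, -0.051], [-0.049, 0.027, -0.998]]
ft_force: [-0.6, -1.0, 0.3]
width: 0.0197
```

>>> {"name": "jog_arm", "arguments": {
  "rows": [
    [0.95,0,0,-0.002,0],
    [0.95,0,0,0,0]
  ]
}}

```text
t: 25.6
tcp_pos: [0.5876, -0.27, 0.0319]
eef_rot: [[0.079, 0.997, 0.024], [0.996, -0.078, -0.052], [-0.05, 0.028, -0.998]]
ft_force: [-1.0, 0.4, -1.6]
width: 0.0197
```

>>> {"name": "jog_arm", "arguments": {
  "rows": [
    [0.7,0,0,0,0],
    [0.5,0,0,0,0],
    [0.3,0,0,0,0],
    [0.2,0,0,0,0],
    [0.1,0,0,0,0],
    [0.1,0,0,0.015,0],
    [0.1,0,0,0.025,0],
    [0.1,0,0,0.03,0],
    [0.1,0,0,0.03,0],
    [0.1,0,0,0.03,0]
  ]
}}

```text
t: 26.6
tcp_pos: [0.5859, -0.269, 0.1666]
eef_rot: [[0.079, 0.997, 0.02], [0.996, -0.078, -0.05], [-0.048, 0.024, -0.999]]
ft_force: [1.2, -1.4, -0.9]
width: 0.0837
```

>>> {"name": "jog_arm", "arguments": {
  "rows": [
    [0.1,0,0,0.03,0],
    [0.1,0,0.03,0.02,0],
    [0.1,0,0.03,0,0],
    [0.1,0,0.03,0,0],
    [0.1,0,0,0,0]
  ]
}}

```text
t: 27.1
tcp_pos: [0.5863, -0.1772, 0.2319]
eef_rot: [[0.082, 0.996, 0.032], [0.995, -0.08, -0.054], [-0.051, 0.036, -0.998]]
ft_force: [0.1, -0.2, -0.2]
width: 0.0836
```

```bash
python3 - <<'E'
from h import *
st();snap('w7');snap('s7','scene')
a=cv2.imread('pics/w7_raw.png');b=cv2.imread('pics/s7_raw.png')[90:240,140:400]
b=cv2.resize(b,(520,300),interpolation=2)
a=cv2.resize(a,(400,300))
c=np.zeros((600,520,3),np.uint8);c[:300]=b;c[300:,:400]=a
cv2.imwrite('pics/c7.png',c)
E
```

```text
t 27.1 stand mm [  16.5 -254.1] z 0.2319 yaw -4.62 F [ 0.1 -0.2 -0.2] w 0.0836 [ 0.032 -0.054]
scale 1.5625
scale 1.5625
```

View pics/c7.png

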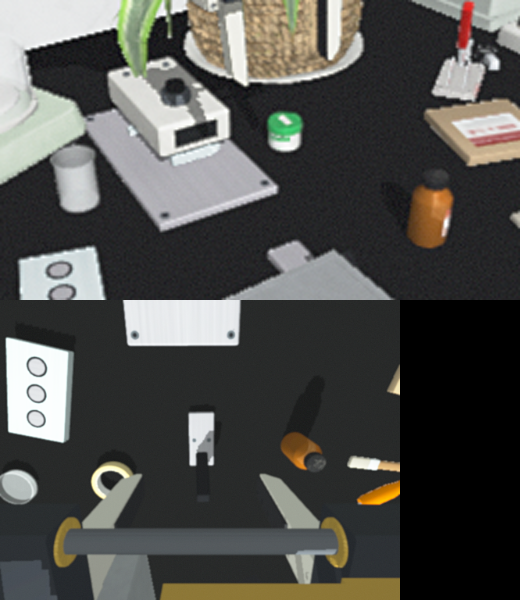

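The pusher stands upright on the bench (crop (200,435)). The jar, beaker and bottle are upright in place, and the carrier edge shows under the head at (195,157). Last picture: an enlarged crop with the carrier's home outline projected beside it.

```bash
python3 - <<'E'
from h import *
i=env.camera_info("scene");p=cv2.imread('pics/s7_raw.png')
x0,y0,x1,y1=185,110,275,180;f=6
c=cv2.resize(p[y0:y1,x0:x1],None,fx=f,fy=f,interpolation=2);d=c.copy()
W=lambda x,y,z:np.r_[SC+SR@np.array([x,y])/1000,z/1000]
P=lambda q:tuple(int(v) for v in ((proj(i,W(*q))+.5-[x0,y0])*f))
for q,col in[([(-15,-40,12),(-15,-40,26),(45,-40,26),(45,-40,12)],(0,0,255)),([(-15,-40,26),(-15,60,26)],(0,0,255)),([(-80,-145,12),(80,-145,12)],(0,200,0)),([(-35,-50,34),(65,-50,34)],(255,0,0))]:
    cv2.polylines(d,[np.array([P(a) for a in q])],False,col,1)
o=np.vstack([c,d]);cv2.imwrite('pics/f.png',cv2.resize(o,None,fx=min(1,600/o.shape[0]),fy=min(1,600/o.shape[0])));print(o.shape)
E
```

```text
(840, 540, 3)
```

View pics/f.png

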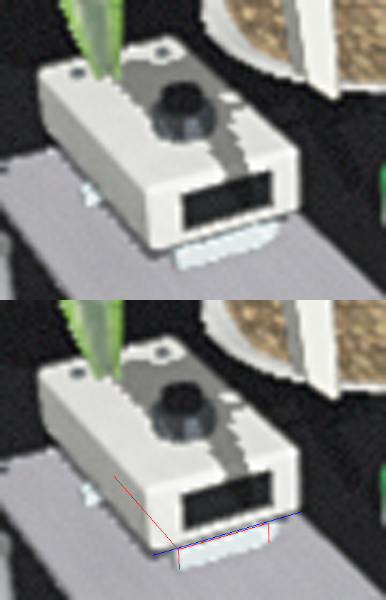

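The carrier's rear edge matches the projected home outline, with the fence end continuing it to the right.

```bash
python3 -c "from h import *;st();print(env.finish_job())"
```

```text
t 27.2 stand mm [  16.6 -256.4] z 0.2312 yaw -4.68 F [0.7 0.1 0.3] w 0.0834 [ 0.031 -0.055]
the job is handed in; nothing more can be done
None
```

The job is handed in at t = 27.2 s. The small carrier is in the square corner under the head, and the pusher stands on its foot on the bench, about 100 mm from the stand.

- **Sequence:** I laid the carrier on the apron and slid it in by hand against the side fence. I then pushed it home with the pusher, nudged it sideways against the side fence, and pushed it home once more.
- **Contact checks:** The arm stalled at stand x of about 15.2 mm against the side fence. Both end pushes stalled at the same place, within about 0.3 mm of the nominal home position.
- **Final pictures:** The carrier's rear edge lies on its projected home outline. The pusher, beaker, jar and bottle stand upright, with no sign that the last three were moved.
- **Disagreements:**
  - The first two-view heights, from the top and wrist cameras, were off by as much as 60 mm. I relied on the known sizes and a second wrist view.
  - The tool tilted by about 3° over the moves without visible effect.
  - The fence contacts are under the head and could not be seen directly. They are inferred from the stalls and the outline.

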